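# Show the foot mark of the sample bottle

### The arm

A 6-joint arm with a two-finger parallel gripper is mounted at the origin on the work surface. World frame = base frame: x ahead of the robot, y to its left, z up, the work surface at z = 0. Lengths are in m, angles in rad, forces in N, time in s.
With the tool pointing down it reaches from about 0.275 to 0.75 m from the base axis. Payload 10.2 kg.
Tool frame: the origin (TCP) lies midway between the tips of the shut fingers; the grasp point (between the pads) lies robot.hold_point_z behind it (robot.hold_point_z is the distance from the TCP to the grasp point, in m); z points along the fingers, y is the direction in which the jaws open and shut (so a half turn about z gives the same grasp; the last joint's range is limited). The gripper opens to 85 mm and grips with 20 to 120 N. Pads are 22 mm wide; open, the fingers measure 114 mm over their backs; the gripper's body (76 mm by 85 mm) begins 54 mm behind the grasp point. The pads swing forward as they close: fully open they stand 13 mm farther back than shut.
Start: joints at [0.918, 0.313, 1.498, -0, 1.331, -0.223], TCP at [0.219, 0.477, 0.231] pointing down, gripper open.
Joint ranges: [-2.94, 2.94], [-0.97, 2.17], [0.19, 2.56], [-1.23, 4.37], [0.02, 3.11], [-2.88, 2.88]. Speed limits (rad/s): [2.39, 2.39, 3.01, 3.14, 3.14, 3.14].

### API

Orientations are given as [roll, pitch, yaw] about the fixed x, y, z axes, in that order (R = Rz(yaw) Ry(pitch) Rx(roll)).
In Python, from rig import robot, inverse_kinematics, sense, imaging, order, finder gives the robot as it stands. Calls block until the motion is done:
- robot.goto(position, orientation): joint-space move of the TCP to a pose.
- robot.move_straight(position, ori=None, vel=0.15): straight line of the TCP; ori=None keeps the orientation; vel is the mean speed in m/s.
- robot.move_j(angles): joint-space move.
- robot.gripper_to(opening, force=None): finger opening in m; force is the grip in N (None keeps the last); returns when the fingers have stopped.
- robot.pause(seconds).
- inverse_kinematics(position, orientation): joint angles nearest the present ones, or None.
- sense(): the state.
- imaging.get_image(name): name is "side" or "top"; returns a dict with "pixels" (480x640x3 uint8, red, green, blue), "K" (3x3 intrinsics, pixels), "rvec" (rotation vector, rad) and "tvec" (3), from world to camera coordinates, as OpenCV has them. Camera axes: x right, y down, z forward; pixel columns grow to the right and rows downward; lengths in m; the calibration is good to about 2 mm. A picture is of the moment at which its call begins. There is no depth.
A pose or a line that the arm cannot do raises robot.Unreachable and nothing moves.
- order.sign_off(): hands the job in, once; it reports no verdict.
Trained networks look in a picture, given as the dict that the camera call returned (one of the last four; its "shot" number tells which), for a name from the list of things; names that differ only in an ending like _2 or _b are one class to them, and where a whole thing is asked for, a point or a joint stands for the part that bears it (a point fixed in the world has none). Each returns a list of dicts, best first, with "score" (0 to 1); they miss things now and then, are a little off and sometimes report something else, mostly with a low value. They report only what shows in the picture. A call takes as long as a camera call. They do not tell look-alikes from the thing itself.
- finder.recognise(target, picture): "point" ([x, y, z] in m, in the coordinates of the camera as it stood for that picture, good to about 4 mm: the middle of the surface that is visible of it).
The state is a dict: "time_s": time; "qpos": joint angles; "qvel": joint speeds; "tau": joint torques, N m; "eef_pos": TCP position; "eef_rot": TCP orientation; "ft_force": force on the tool from outside, world axes, zero at the start; "ft_torque": the same for the moment, N m; "grip_width": finger opening in m.
Only numpy, scipy, OpenCV 4.12 (cv2) and the standard library are available. Lean on these libraries where they do the work, as an engineer would, in place of code of your own. Each camera call takes 0.05 s, during which the arm holds its last target. There are 200 camera calls.

### The job

Pull the drawer of the sample cabinet out to its stop and draw the tall narrow-necked bottle up out of its well in the drawer's rack. Then tip it, foot still lower than cap, to lean about 60 degrees from upright so that the mark under its foot can be read, and finish while holding it still like that, all of it at least 5 cm above the top of the cabinet. Leave the drawer open, the two short jars standing in their wells, and the steel cup and the weight where they are.

Things in the scene. Friction and masses are not known exactly. Their poses are not given: they have to be found in the camera images.
- cabinet: fixed light grey one-drawer bench cabinet, 240 deep (x) x 270 wide (y) x 165 mm high, standing on the bench. Origin: on the bench under the middle of its front face; its x axis points into the cabinet, away from the drawer's opening side, z up. The opening side faces roughly towards the robot (turned up to 0.35 rad either way).
- drawer (a joint): travel of the drawer out of the cabinet (along the cabinet's -x), in m: 0 shut, 0.140 at the stop; starts shut. About 2 N of friction; stays where left. Its white front is 14 mm thick, 246 mm wide, reaches from 14 to 150 mm above the bench; its side and back walls reach only 60 mm above the bench.
- drawer_handle (a point): middle of the drawer's handle: a level round steel bar 10 mm thick, 120 mm long, along the cabinet's y axis, 130 mm above the bench, centre line 45 mm in front of the drawer front (40 mm clear gap behind it), held by a 10 mm rod 55 mm either side of the middle. Can be pinched from above. Moves with the drawer; axes as the cabinet's.
- rack (a point): centre of the underside of the grey rack in the drawer, 20 mm above the bench, 85 mm behind the outside of the drawer front; moves with the drawer, axes as the cabinet's. Rack 75 (x) x 215 (y) x 35 mm high; three 46 mm square through wells at y = -68, 0, +68 mm hold the bottle and the two jars in any order, standing on the drawer floor, out of sight while the drawer is shut.
- bottle: the tall bottle: amber glass, 40 mm across up to 62 mm height, then a cone to a 22 mm neck, and a black round cap 28 mm across from 82 to 108 mm above the foot (108 mm high in all); a pale round mark under its foot. 0.10 to 0.2 kg. Origin: centre of its foot, z along its axis towards the cap. Loose, 3 mm of play each way in its well.
- cap (a point): a point on the bottle's axis at mid-height of its cap, 95 mm above the foot: a good place to grip, across the cap.
- jar_a: short amber jar with a wide black cap, 40 mm across, 60 mm high, standing in another well. Origin: centre of its foot, z up. Leave it standing.
- jar_b: second short amber jar, like jar_a, in the remaining well. Leave it standing.
- cup: open steel cup, 76 mm across the rim, 85 mm high, standing loose on the bench to the left of the cabinet. Origin: centre of its foot. Leave it.
- weight: steel balance weight with a knob, 38 mm across, 64 mm high, 0.5 kg, standing loose on the bench to the right. Origin: centre of its foot. Leave it.
Things that resemble listed ones, but are neither listed nor needed, are in the scene too. What is shaped like the weight but purple or red is not meant. Leave any blue or red look-alike of the cup alone.

How it is judged:
On the way, in this order (a step that is already met when the one before it is completed fails the run):
1. the drawer is pulled out to its stop (value of joint drawer above 0.132 m), for 0.2 s.
2. the bottle is drawn out of its well, held by the fingers, its foot at least 60 mm above the drawer floor (z of bottle in the frame of rack above 0.06 m and contact force between the fingers and bottle above 1 N), for 0.2 s.
At the end, for the whole second after the job is handed in: Fingers hold the bottle still, 45 to 75 degrees off upright, cap up, foot centre 205 mm or more above the bench, clear of the cabinet; drawer out over 120 mm; jars in their wells (within 10 mm, 0.25 rad); cup and weight upright within 30 mm of their start (height (world z) of each of bottle, cap above 0.205 m and angle between bottle's own z axis and vertical between 0.79 and 1.31 rad and contact force between the fingers and bottle above 1 N and contact force between bottle and cabinet below 0.05 N and linear speed of bottle below 0.03 m/s and angular speed of bottle below 0.2 rad/s and value of joint drawer above 0.12 m and z of each of jar_a, jar_b in the frame of rack below 0.01 m and angle between each of jar_a, jar_b, cup, weight's own z axis and vertical below 0.25 rad and distance of each of cup, weight from where it was at the start of the episode below 0.03 m); the arm keeps its last pose, push and grip.
It fails at once if a short jar is pulled up in its well by 25 mm (z of any of jar_a, jar_b in the frame of rack above 0.025 m).
It fails at once if the cup or the weight is knocked over or pushed 30 mm (distance of any of cup, weight from where it was at the start of the episode above 0.03 m or angle between any of cup, weight's own z axis and vertical above 0.5 rad).
It also fails if it takes over 53 s, if anything falls off the work surface, if the arm or the gripper's body presses on something with over 40 N, if the wrist force passes 120 N, or if a joint passes its speed limit or range.

## Working session

There is one attempt and no reset: what is moved stays moved. The work goes in short steps, each a Python script; the robot and the scene stay as the last script left them, time stands still between calls to the robot, and variables do not carry over. Pictures are saved under pics/ and viewed, about 8 in all and at most 12, crops included, and the job is handed in when it is done.

```bash
ls; mkdir -p pics; cat > h.py <<'E'
import numpy as np, cv2
from rig import robot, inverse_kinematics, sense, imaging, order, finder
def world(p,pt):
    R=cv2.Rodrigues(np.array(p["rvec"],float))[0]; return R.T@(np.array(pt)-np.array(p["tvec"]).ravel())
def pix(p,w):
    return cv2.projectPoints(np.array(w,float).reshape(-1,3),np.array(p["rvec"],float),np.array(p["tvec"],float),np.array(p["K"],float),None)[0].reshape(-1,2)
def ray(p,uv,z):
    R=cv2.Rodrigues(np.array(p["rvec"],float))[0]; c=-R.T@np.array(p["tvec"]).ravel()
    d=R.T@np.linalg.inv(np.array(p["K"]))@np.array([uv[0],uv[1],1.]); return c+d*(z-c[2])/d[2]
def save(p,n): cv2.imwrite("pics/"+n+".png",cv2.cvtColor(p["pixels"],cv2.COLOR_RGB2BGR))
def find(p,names):
    for n in names:
        for d in finder.recognise(n,p)[:4]:
            w=world(p,d["point"]); print(n,round(d["score"],2),w.round(3),pix(p,w).round()[0])
E
python3 - <<'E'
from h import *
print(robot.hold_point_z, sense()["time_s"])
for c in("top","side"):
    p=imaging.get_image(c); save(p,c+"0"); print(c); R=cv2.Rodrigues(np.array(p["rvec"],float))[0]; print((-R.T@np.array(p["tvec"]).ravel()).round(2))
    find(p,["cabinet","drawer","drawer_handle","cup","weight"])
E
```

```text
pics
0.0187 0.0
top
[ 0.27 -0.01  1.48]
cabinet 0.71 [0.777 0.021 0.166] [297. 140.]
drawer 0.69 [0.685 0.04  0.104] [290. 187.]
drawer_handle 0.65 [0.679 0.043 0.102] [289. 189.]
cup 0.86 [0.529 0.486 0.048] [103. 260.]
cup 0.79 [0.413 0.451 0.04 ] [116. 310.]
weight 0.73 [ 0.543 -0.474  0.048] [507. 247.]
weight 0.71 [ 0.542 -0.396  0.043] [474. 249.]
weight 0.55 [ 0.474 -0.488  0.04 ] [515. 276.]
side
[ 0.05 -0.58  0.88]
cabinet 0.94 [ 0.758 -0.035  0.168] [412. 193.]
drawer 0.69 [0.679 0.02  0.102] [371. 216.]
drawer 0.42 [0.402 0.417 0.059] [200. 197.]
drawer_handle 0.68 [0.677 0.023 0.101] [369. 216.]
cup 0.92 [0.405 0.418 0.056] [201. 198.]
cup 0.91 [0.276 0.393 0.055] [163. 222.]
cup 0.67 [0.525 0.46  0.057] [230. 173.]
weight 0.96 [ 0.464 -0.496  0.045] [479. 439.]
weight 0.88 [ 0.54  -0.479  0.042] [496. 406.]
weight 0.83 [ 0.54  -0.405  0.039] [465. 380.]
```

View pics/top0.png

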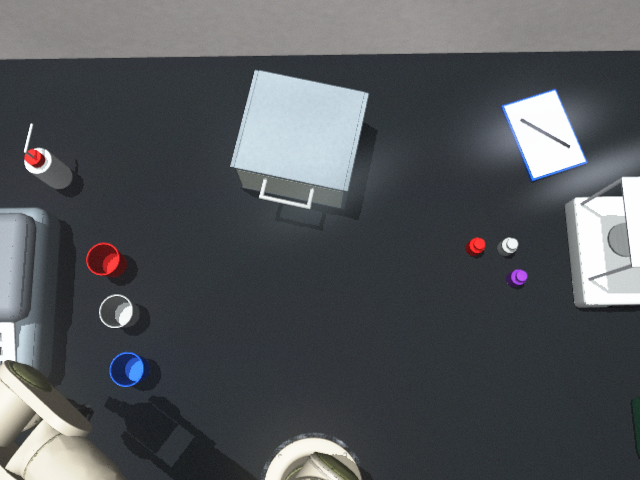

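View pics/side0.png

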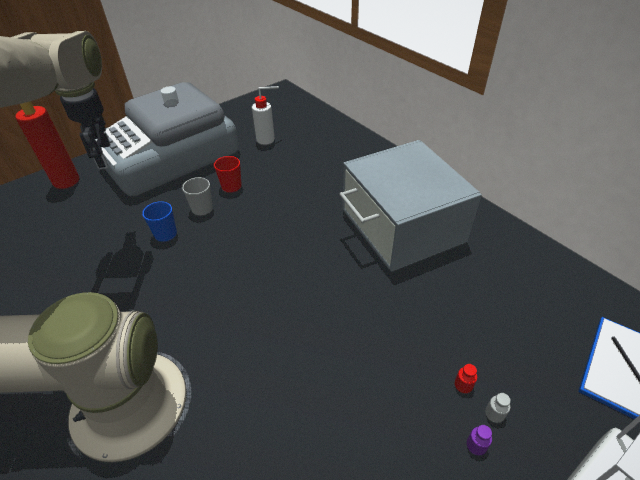

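The top view shows the cabinet at (300,130) with its handle bar from (262,200) to (311,207). The white cup is at (116,311) between red (103,260) and blue (127,369) look-alikes. The steel weight is at (509,247), next to red (477,246) and purple (518,278). None of those need touching. Next I fit the cabinet pose from its top corners.

```bash
python3 - <<'E'
from h import *
from scipy.optimize import least_squares
p=imaging.get_image("top"); s=imaging.get_image("side")
C=np.array([[0,.135,.165],[0,-.135,.165],[.24,.135,.165],[.24,-.135,.165]])
T=lambda q,P:np.c_[q[0]+np.cos(q[2])*P[:,0]-np.sin(q[2])*P[:,1],q[1]+np.sin(q[2])*P[:,0]+np.cos(q[2])*P[:,1],P[:,2]]
ut=np.array([[231,167],[348,191],[256,70],[369,93]]);us=np.array([[345,163],[391,221],[418,141],[480,193]])
f=lambda q:np.r_[pix(p,T(q,C))-ut,pix(s,T(q,C))-us].ravel()
r=least_squares(f,[.67,.03,-.2],loss="soft_l1"); q=r.x; print(q, f(q).reshape(-1,2).round(1).tolist())
a=ray(p,(264,200.5),.13);b=ray(p,(310,207),.13);print("handle",a,b)
H=np.array([[-.045,.06,.13],[-.045,-.06,.13],[-.059,.06,.13],[-.059,-.06,.13],[-.045,0,.13],[-.059,0,.13]]);print(T(q,H).round(4),pix(p,T(q,H)).round(),pix(s,T(q,H)).round())
im=[]
for c,n,(x,y) in((p,"t",(220,150)),(s,"s",(320,140))):
    pc=pix(c,T(q,np.r_[C,H[:2]])); i=cv2.cvtColor(c["pixels"],cv2.COLOR_RGB2BGR)[y-(80 if n=="t" else 0):y+100+(0 if n=="t" else 80),x:x+170]
    i=cv2.resize(i,None,fx=2.3,fy=2.3)
    o=np.array([x,y-(80 if n=="t" else 0)])
    for u in pc: cv2.circle(i,tuple(((u-o)*2.3+1).astype(int)),3,(0,0,255),1)
    im.append(i)
cv2.imwrite("pics/fit.png",np.hstack(im))
for r in(1,-1):
  pass
E
```

```text
[ 0.68403679  0.04099569 -0.2321719 ] [[-1.2, -0.2], [-0.1, 0.7], [-1.3, -0.2], [0.1, 0.3], [-2.6, -0.5], [6.3, 4.0], [0.5, -1.4], [1.7, 1.6]]
handle [0.64545233 0.0988791  0.13      ] [ 0.62842429 -0.00540959  0.13      ]
[[ 0.654   0.1097  0.13  ]
 [ 0.6264 -0.007   0.13  ]
 [ 0.6404  0.113   0.13  ]
 [ 0.6128 -0.0038  0.13  ]
 [ 0.6402  0.0513  0.13  ]
 [ 0.6266  0.0546  0.13  ]] [[259. 197.]
 [311. 208.]
 [258. 203.]
 [309. 214.]
 [285. 202.]
 [284. 208.]] [[340. 194.]
 [363. 222.]
 [335. 195.]
 [358. 224.]
 [351. 208.]
 [346. 209.]]
```

View pics/fit.png

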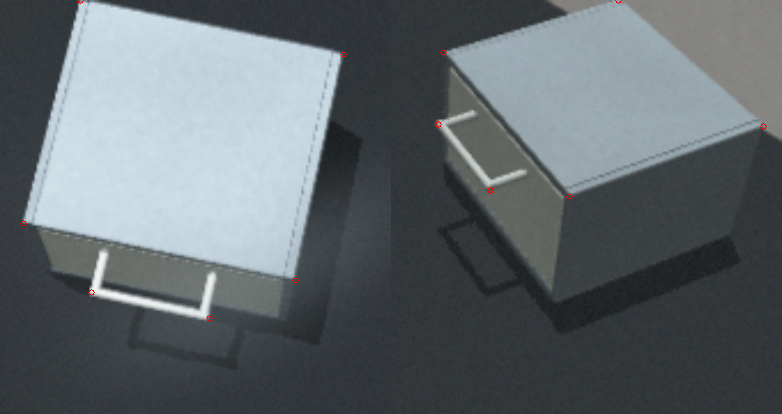

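The fit lands on the handle and the top edges: handle at (0.640, 0.051, 0.13), yaw -0.232. I'll pinch it now.

```bash
cat >> h.py <<'E'
Q=np.array([0.68404,0.041,-0.23217]); ex=np.array([np.cos(Q[2]),np.sin(Q[2]),0]); ey=np.array([-ex[1],ex[0],0])
cab=lambda x,y,z:np.array([Q[0],Q[1],0])+x*ex+y*ey+np.array([0,0,z])
def st(t=""):
    s=sense(); P=np.array(s["eef_pos"])-[Q[0],Q[1],0]; print(t,"t",round(s["time_s"],2),"cab",(P@ex).round(4),(P@ey).round(4),P[2].round(4),"F",np.round(s["ft_force"],1),"w",round(s["grip_width"],4))
E
python3 - <<'E'
from h import *
robot.gripper_to(.042,40)
for yaw in (Q[2]+np.pi/2,Q[2]-np.pi/2):
    j=inverse_kinematics(cab(-.045,0,.111),[np.pi,0,yaw]); print(yaw,j)
    j2=inverse_kinematics(cab(-.19,0,.111),[np.pi,0,yaw]); print(j2)
yaw=Q[2]+np.pi/2
robot.goto(cab(-.045,0,.25),[np.pi,0,yaw]); st("above")
robot.move_straight(cab(-.045,0,.111),vel=.12); st("down")
p=imaging.get_image("side"); save(p,"s1"); cv2.imwrite("pics/s1c.png",cv2.resize(cv2.imread("pics/s1.png")[110:290,270:510],None,fx=2.5,fy=2.5))
robot.gripper_to(.0,40); st("grip")
E
```

```text
1.3386263267948966 [-1.02032955e-01  6.74362722e-01  1.26005975e+00 -4.44089210e-16
  1.20717018e+00  1.30137045e-01]
[-6.36617829e-02  4.03761087e-01  1.70949407e+00 -4.44089210e-16
  1.02833750e+00  1.68508217e-01]
-1.8029663267948965 None
None
above t 3.35 cab -0.0454 0.0009 0.2501 F [ 0.  -0.2  0.2] w 0.0424
down t 4.66 cab -0.0446 0.0001 0.1179 F [-32.8  -1.3  44.5] w 0.0418
grip t 5.11 cab -0.044 0.0002 0.113 F [-2.1 -0.1 14.3] w 0.0085
```

View pics/s1c.png

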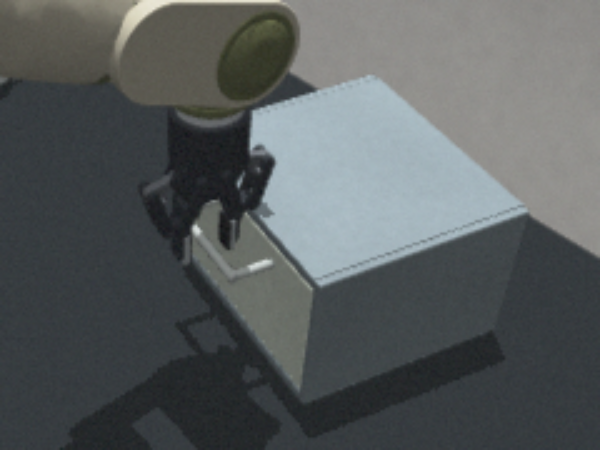

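The picture shows the fingers straddling the bar. A finger knuckle touched the cabinet's top edge, which explains the upward force, and this eased once the jaws closed. I'll pull out with a slight rise to unload it.

```bash
python3 - <<'E'
from h import *
robot.move_straight(cab(-.05,0,.115),vel=.03); st()
robot.move_straight(cab(-.178,0,.115),vel=.1); st()
for x in(.181,.184,.187,.19):
    robot.move_straight(cab(-x,0,.115),vel=.03); robot.pause(.1); st(x)
    if abs(np.array(sense()["ft_force"])@ex)>15: break
robot.pause(.2)
for c in("top","side"):
    p=imaging.get_image(c); save(p,c+"2"); find(p,["drawer_handle","bottle","cap","jar_a"])
a=cv2.imread("pics/top2.png")[60:300,190:430];b=cv2.imread("pics/side2.png")[100:300,270:470]
cv2.imwrite("pics/c2.png",np.hstack([cv2.resize(a,(400,400)),cv2.resize(b,(400,400))]))
E
```

```text
t 5.47 cab -0.0514 0.0002 0.1132 F [ -0.8   2.8 -10.3] w 0.0082
 t 6.91 cab -0.1797 0.0003 0.1133 F [ -1.2   7.1 -20.8] w 0.0086
0.181 t 7.26 cab -0.1826 0.0003 0.1133 F [  1.    5.1 -21.7] w 0.0084
0.184 t 7.61 cab -0.1842 0.0003 0.1135 F [  8.4   4.7 -26.5] w 0.0085
0.187 t 7.96 cab -0.1843 0.0003 0.1136 F [ 24.4   2.5 -38.2] w 0.0084
bottle 0.7 [ 0.611 -0.009  0.092] [312. 218.]
cap 0.72 [ 0.608 -0.014  0.092] [314. 220.]
jar_a 0.77 [0.642 0.122 0.082] [256. 208.]
jar_a 0.7 [0.632 0.057 0.079] [284. 212.]
drawer_handle 0.63 [0.614 0.024 0.049] [349. 242.]
bottle 0.7 [ 0.61  -0.021  0.088] [361. 241.]
cap 0.93 [ 0.614 -0.02   0.088] [362. 240.]
jar_a 0.71 [0.627 0.048 0.076] [348. 226.]
jar_a 0.46 [0.644 0.117 0.081] [335. 209.]
```

View pics/c2.png

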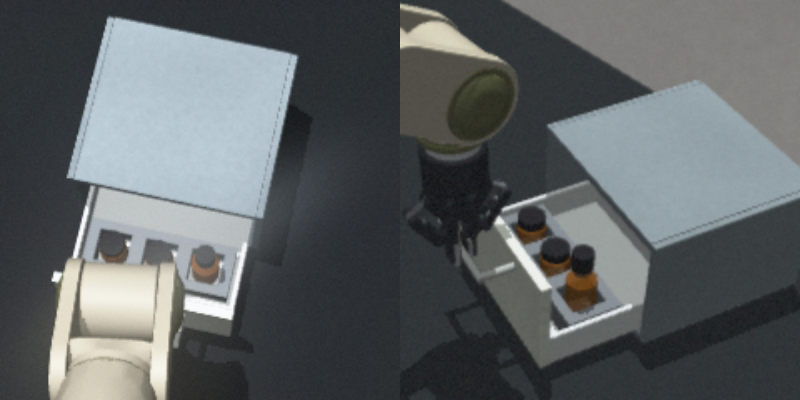

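The drawer is at its stop: the tool shows 0.140 m of travel and force builds up there. The bottle is in the y = -68 mm well, with its tall neck and cap at (362,240) in the side view. The networks put it at (0.61,-0.015), against about (0.615,-0.012) from geometry. I'll release, lift and grasp the cap from above with the jaws along the cabinet's y.

```bash
python3 - <<'E'
from h import *
yaw=Q[2]+np.pi/2
robot.move_straight(cab(-.1845,0,.1135),vel=.05)
robot.gripper_to(.042,40); robot.pause(.1); st("rel")
robot.move_straight(cab(-.1845,0,.25),vel=.15); st("up")
b=cab(-.055,-.068,0)
for y in(Q[2],Q[2]+np.pi):print(y,inverse_kinematics(np.r_[b[:2],.115-robot.hold_point_z],[np.pi,0,y]))
robot.gripper_to(.055)
robot.goto(np.r_[b[:2],.26],[np.pi,0,Q[2]]); robot.pause(.2); st("over")
im=[]
for c,(x,y) in(("top",(190,60)),("side",(270,100))):
    p=imaging.get_image(c); save(p,c+"3"); find(p,["drawer_handle","cap","jar_a"])
    print("expected cap px",pix(p,np.r_[b[:2],.115]).round(1), "bottle top",pix(p,np.r_[b[:2],.128]).round(1))
    i=cv2.imread(f"pics/{c}3.png"); q=pix(p,np.r_[b[:2],.115])[0].astype(int); cv2.circle(i,tuple(q),2,(0,0,255),1); im.append(cv2.resize(i[y:y+200,x:x+200],(400,400)))
cv2.imwrite("pics/c3.png",np.hstack(im))
E
```

```text
rel t 9.43 cab -0.1843 -0.0 0.1138 F [-1.5 -0.1  0. ] w 0.042
up t 10.48 cab -0.1849 -0.0001 0.2491 F [0.5 0.3 0.6] w 0.0422
-0.23217 [-2.10612419e-01  6.34226481e-01  1.37264178e+00 -4.44089210e-16
  1.13472439e+00  1.59235391e+00]
2.909422653589793 [-0.21061242  0.63422648  1.37264178  0.          1.13472439 -1.54923875]
over t 12.25 cab -0.0552 -0.0678 0.2602 F [-0.2  0.   0.6] w 0.0552
drawer_handle 0.94 [0.623 0.14  0.05 ] [249. 219.]
jar_a 0.72 [0.648 0.125 0.081] [254. 205.]
jar_a 0.59 [0.621 0.144 0.051] [248. 220.]
expected cap px [[313.2 214.3]] bottle top [[313.2 213. ]]
drawer_handle 0.93 [0.586 0.033 0.058] [339. 242.]
drawer_handle 0.52 [ 0.611 -0.023  0.09 ] [362. 241.]
cap 0.82 [ 0.613 -0.021  0.085] [362. 241.]
jar_a 0.64 [0.631 0.049 0.079] [348. 225.]
jar_a 0.59 [0.642 0.117 0.081] [335. 209.]
expected cap px [[360.7 230.2]] bottle top [[361.  226.3]]
```

View pics/c3.png

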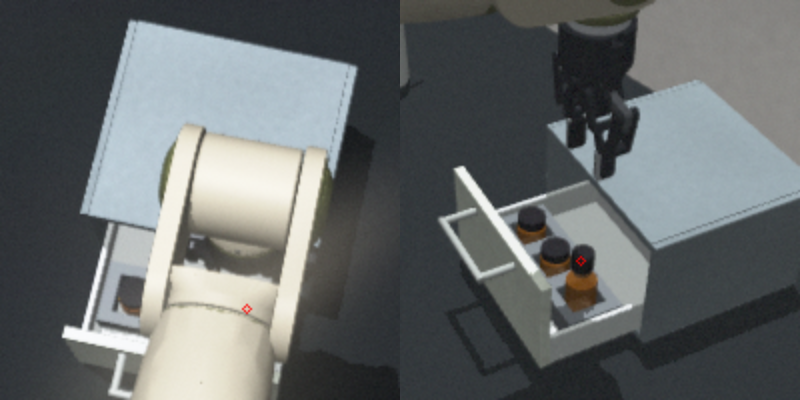

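The red cross sits on the bottle's cap at (581,261) in the side crop. I'll grip and lift.

```bash
python3 - <<'E'
from h import *
b=cab(-.055,-.068,0)
robot.move_straight(np.r_[b[:2],.0963],vel=.12); robot.pause(.1); st("down")
if np.abs(sense()["ft_force"]).max()<15:
    robot.gripper_to(0,70); st("grip")
    robot.move_straight(np.r_[b[:2],.20],vel=.08); st("lift")
    robot.move_straight(np.r_[b[:2],.36],vel=.15); robot.pause(.4); st("lift2")
p=imaging.get_image("side"); save(p,"s4"); cv2.imwrite("pics/c4.png",cv2.resize(cv2.imread("pics/s4.png")[80:300,260:480],(500,500)))
from scipy.spatial.transform import Rotation as Ro
R0=Ro.from_euler("xyz",[np.pi,0,0])
now=np.array(sense()["qpos"])
for sg in(1,-1):
  for x in(.4,.5):
    for sp in(0,1,-1):
      for y in(0.0,-.1):
        g=np.array([x,y,.38]); R=Ro.from_euler("y",sg*60,degrees=True)*Ro.from_euler("z",Q[2]+sp*np.pi/2)*R0
        t=g+R.apply([0,0,robot.hold_point_z]); o=R.as_euler("xyz"); j=inverse_kinematics(t,o)
        if j is not None: print(sg,x,y,sp,np.round(j,2),np.abs(np.array(j)-now).max().round(2),"foot",(g+R.apply([0,0,.095])).round(3))
E
```

```text
down t 14.27 cab -0.0547 -0.068 0.0969 F [ 0.2 -1.1  0.2] w 0.0549
grip t 14.63 cab -0.0548 -0.0678 0.0967 F [-0.3  1.5  3.6] w 0.0261
lift t 16.08 cab -0.0552 -0.068 0.1994 F [ 0.4  0.7 -2.8] w 0.0264
lift2 t 17.7 cab -0.055 -0.068 0.3599 F [ 0.   0.4 -2.2] w 0.0263
1 0.4 0.0 0 [-0.19  0.49  1.22 -0.27  2.46  1.5 ] 0.73 foot [ 0.318 -0.     0.332]
1 0.4 -0.1 0 [-0.35  0.5   1.19 -0.47  2.41  1.26] 0.68 foot [ 0.318 -0.1    0.332]
1 0.4 0.0 1 [-0.19  0.49  1.22 -0.27  2.46 -0.07] 1.67 foot [0.318 0.    0.332]
1 0.4 -0.1 1 [-0.35  0.5   1.19 -0.47  2.41 -0.31] 1.9 foot [ 0.318 -0.1    0.332]
1 0.4 -0.1 -1 [-0.35  0.5   1.19 -0.47  2.41  2.83] 1.24 foot [ 0.318 -0.1    0.332]
1 0.5 0.0 0 [-0.17  0.74  0.8  -0.29  2.63  1.46] 0.89 foot [ 0.418 -0.     0.332]
1 0.5 -0.1 0 [-0.31  0.76  0.76 -0.51  2.58  1.2 ] 0.85 foot [ 0.418 -0.1    0.332]
1 0.5 0.0 1 [-0.17  0.74  0.8  -0.29  2.63 -0.11] 1.7 foot [0.418 0.    0.332]
1 0.5 -0.1 1 [-0.31  0.76  0.76 -0.51  2.58 -0.37] 1.96 foot [ 0.418 -0.1    0.332]
1 0.5 -0.1 -1 [-0.31  0.76  0.76 -0.51  2.58  2.77] 1.18 foot [ 0.418 -0.1    0.332]
-1
[... 301 characters left out ...]
77 foot [ 0.482 -0.1    0.332]
-1 0.4 0.0 -1 [-0.64 -0.57  2.22  0.87  0.74  2.3 ] 1.3 foot [0.482 0.    0.332]
-1 0.4 -0.1 -1 [-1.03 -0.48  2.19  1.04  1.04  1.96] 1.27 foot [ 0.482 -0.1    0.332]
-1 0.5 0.0 0 [-0.41 -0.25  2.05  0.84  0.48  0.81] 1.26 foot [ 0.582 -0.     0.332]
-1 0.5 -0.1 0 [-0.71 -0.2   2.01  1.04  0.71  0.48] 1.11 foot [ 0.582 -0.1    0.332]
-1 0.5 0.0 1 [-0.41 -0.25  2.05  0.84  0.48 -0.76] 2.35 foot [0.582 0.    0.332]
-1 0.5 -0.1 1 [-0.71 -0.2   2.01  1.04  0.71 -1.09] 2.68 foot [ 0.582 -0.1    0.332]
-1 0.5 0.0 -1 [-0.41 -0.25  2.05  0.84  0.48  2.38] 1.26 foot [0.582 0.    0.332]
-1 0.5 -0.1 -1 [-0.71 -0.2   2.01  1.04  0.71  2.05] 1.09 foot [ 0.582 -0.1    0.332]
```

View pics/c4.png

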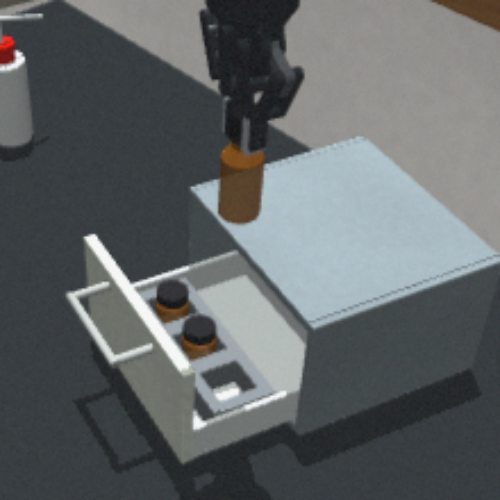

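The bottle is up in the fingers and its well is empty. Both jars are standing and the drawer is open. Now I tilt it 60°, with the jaws turned so that the pads, not pad torsion, carry the bottle's moment.

```bash
python3 - <<'E'
from h import *
from scipy.spatial.transform import Rotation as Ro
robot.move_straight([.5,0,.40],vel=.12)
g=np.array([.5,0,.40]); R=Ro.from_euler("y",60,degrees=True)*Ro.from_euler("z",Q[2]+np.pi/2)*Ro.from_euler("x",np.pi)
robot.goto(g+R.apply([0,0,robot.hold_point_z]),R.as_euler("xyz")); robot.pause(.8); st("tilt"); s=sense(); print(s["eef_rot"],R.as_euler("xyz"),np.abs(s["qvel"]).max())
im=[]
for c in("side","top"):
    p=imaging.get_image(c); save(p,c+"5"); find(p,["bottle","jar_a","cup","weight"]); i=cv2.imread(f"pics/{c}5.png")
    A,B=pix(p,[g,g+R.apply([0,0,.095])]).astype(int); print(A,B); im.append(cv2.resize(i,(400,300)) if c=="top" else cv2.resize(i[40:340,130:530],(400,300)))
cv2.imwrite("pics/c5.png",np.hstack(im))
E
```

```text
tilt t 21.23 cab -0.1854 -0.086 0.3906 F [ 0.  -0.1 -2. ] w 0.0261
[-2.10622417  0.20059746  1.45314338] [-2.10625113  0.20060644  1.45312571] 0.0014105749258894677
bottle 0.9 [ 0.448 -0.013  0.388] [300. 162.]
jar_a 0.67 [0.626 0.048 0.079] [347. 226.]
jar_a 0.55 [0.643 0.116 0.08 ] [335. 209.]
cup 0.95 [0.525 0.458 0.057] [230. 174.]
cup 0.76 [0.4   0.418 0.059] [199. 197.]
cup 0.7 [0.276 0.395 0.058] [162. 221.]
weight 0.74 [ 0.542 -0.404  0.039] [465. 378.]
weight 0.73 [ 0.463 -0.499  0.044] [479. 440.]
weight 0.7 [ 0.538 -0.479  0.043] [496. 407.]
[317 143] [283 181]
bottle 0.82 [ 0.436 -0.011  0.381] [314. 275.]
jar_a 0.46 [0.65  0.133 0.079] [251. 205.]
cup 0.91 [0.411 0.453 0.041] [115. 310.]
cup 0.86 [0.271 0.424 0.036] [126. 371.]
cup 0.69 [0.53  0.488 0.042] [103. 260.]
weight 0.65 [ 0.471 -0.489  0.044] [516. 277.]
[307 238] [308 286]
```

View pics/c5.png

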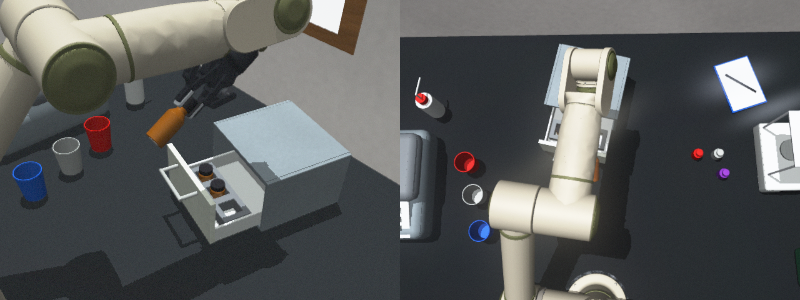

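The side view shows the bottle tipped in line with the tool. Its foot is at about crop (155,137), where (153,141) was predicted. The jars, cup, weight and drawer are all in place, so I'm handing in.

```bash
python3 -c "
from h import *
robot.pause(.3); st('end'); order.sign_off()"
```

```text
end t 22.02 cab -0.1854 -0.086 0.3907 F [-0.8  0.3 -1.3] w 0.0261
the job is handed in; nothing more can be done
```

I pulled the drawer to its stop and drew the bottle up by its cap. It is now held tipped 60° (from the tool pose), cap up, with its foot at about 0.35 m. I handed in at 22 s of the 53 s allowed; no verdict was reported.

**Last checks:**
- **Hold:** the arm was still and the grip was steady at 26 mm finger opening. The tool showed about 1–2 N of downward load, consistent with the bottle's weight. In the side view the bottle's foot was where the tool pose predicts.
- **Drawer:** it reached about 0.14 m of travel, judged by the tool position and the force building up at the stop. It still looked fully open in the final picture.
- **Jars, cup and weight:** both jars were standing in their wells, and the cup and weight were standing in their starting positions.

**Disagreements and problems:**
- **Contact while reaching for the handle:** a finger knuckle pressed on the cabinet's top edge, with about 45 N upward and 33 N sideways at the wrist. The limit for the arm or gripper body pressing on something is 40 N. The contact looked like the finger linkage, but I couldn't confirm that. It eased to 14 N once the jaws closed.
- **Force at the drawer stop:** holding the handle there, the wrist read about 45 N, partly because I had commanded a slight upward pull. It dropped to almost nothing on release.
- **Missed detections:** in the final top view the network found only one jar and only the purple look-alike of the weight, because the arm hid part of the drawer. The side view showed both jars and the real weight.

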